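# One full portion from the counter pump

## Task

A cup is waiting under the spout of one of the two counter pumps. Press that pump's knob down from above, on through the soft half-portion stop and the stiffer part after it until it is fully down at the second stop, keep it down for a moment, then let it come all the way back up and leave it alone. Leave the cup standing where it is and do not press the other pump.

Things in the scene. Friction and masses are not known exactly. Their poses are not given: they have to be found in the camera images.
- knob_top (a point): Centre of the flat top of the knob to press: black disc, 48 mm across, 16 mm thick, on a steel stem over a white jar (94 mm) fixed to the counter; a cup is under its spout. At rest the top is 238 mm above the counter, the pump's highest point. Moves straight down 30 mm: 18 mm soft (2 to 6 N), then 12 mm stiff; springs back up by itself. z up; the spout reaches 92 mm to -x, 170 mm high.
- second_stage (a joint): How far the aluminium sleeve (30 mm across) under that knob is pressed down, in m: 0 at rest and through the soft first 18 mm, until the knob's underside meets the sleeve; then the force must climb past 10 N to move it, and reaches 18 N at the hard second stop, 0.012 (knob top then 208 mm above the counter).
- spare_knob (a point): Centre of the flat top of the knob of the other pump, identical but with no cup under its spout; to be left alone. At rest 238 mm above the counter; it goes down if pressed.
- cup: White ceramic cup, 80 mm across the rim, 85 mm tall, loose, standing upright under the spout of the pump to press, about 92 mm from the pump's axis. Origin at the centre of its underside, z up. An identical cup elsewhere on the counter is under no spout.

How it is judged (in metres and radians):
On the way, in this order (a step that is already met when the one before it is completed fails the run):
1. the knob of the pump over the cup is pressed through the soft stop and down to the second stop, and kept there for a moment (value of joint second_stage above 0.009 m and height (world z) of knob_top below 0.213 m), for 0.2 s.
2. the knob is let back up all the way (value of joint second_stage below 0.002 m and height (world z) of knob_top above 0.234 m), for 0.2 s.
At the end, for the whole second after the job is handed in: The pump's knob is back up within 4 mm of its rest height (sleeve within 2 mm), the other pump's knob is up as well, and the cup stands upright (within 10 degrees) and still, within 20 mm of where it was (all of step 2 and height (world z) of spare_knob above 0.234 m and distance of cup from where it was at the start of the episode below 0.02 m and angle between cup's own z axis and vertical below 0.17 rad and linear speed of cup below 0.02 m/s); the robot touches nothing.
It fails at once if the other pump is pressed (its knob more than 6 mm from its rest position) (distance of spare_knob from where it was at the start of the episode above 0.006 m).
It fails at once if the cup is knocked over or shoved more than 20 mm (distance of cup from where it was at the start of the episode above 0.02 m or angle between cup's own z axis and vertical above 0.5 rad).
It also fails if it takes over 32 s, if anything falls off the work surface, if the arm or the gripper's body presses on something with over 40 N, if the wrist force passes 120 N, or if a joint passes its speed limit or range.

## Robot

A 6-joint arm with a two-finger parallel gripper is mounted at the origin on the work surface. World frame = base frame: x ahead of the robot, y to its left, z up, the work surface at z = 0. Lengths are in mm, angles in rad, forces in N, time in s.
With the tool pointing down it reaches from about 275 to 750 mm from the base axis. Payload 10.2 kg.
Tool frame: the origin (TCP) lies midway between the tips of the shut fingers; the grasp point (between the pads) lies ctrl.tcp_to_grasp behind it (ctrl.tcp_to_grasp is the distance from the TCP to the grasp point, in mm); z points along the fingers, x is the direction in which the jaws open and shut, and the axes are right-handed (so a half turn about z gives the same grasp; the last joint's range is limited). The gripper opens to 85 mm and grips with 20 to 120 N. Pads are 22 mm wide; open, the fingers measure 114 mm over their backs; the gripper's body (76 mm by 85 mm) begins 54 mm behind the grasp point. The pads swing forward as they close: fully open they stand 13 mm farther back than shut.
Start: joints at [0.904, 0.313, 1.498, -0, 1.331, -0.223], TCP at [225.435, 474.142, 231.294] pointing down, gripper open.
Joint ranges: [-2.94, 2.94], [-0.97, 2.17], [0.19, 2.56], [-1.23, 4.37], [0.02, 3.11], [-2.88, 2.88]. Speed limits (rad/s): [2.39, 2.39, 3.01, 3.14, 3.14, 3.14].

## Interface

Orientations are given as a unit quaternion [w, x, y, z].
In Python, from rig import ctrl gives the robot as it stands.
- The arm moves only by the tool send_rows, never from a script. Its argument "series" is a list that holds one entry, the list of rows, each a list of 5 numbers: the shift along the tool's x, y, z in m, then the turn about the tool's z in rad, then the closure, from 0 (fully open) to 1 (shut). A call has 1 to 10 rows; each row shifts and turns the commanded pose from where the row before left it, along the tool's axes as they then stand; what a row does not reach is not made up. A row lasts 1/10 s, in which the tool goes at most 50 mm and 8.59 degrees, less where a joint would pass 70% of its speed; a pose out of reach is approached as far as the arm can. A call with a gripper value outside its range is refused whole. The fingers move at their own pace and stop on an object; "force" is the grip in N (left out, the last holds). Time passes only in rows, so rows that do not move let the fingers close. It gives the time, the measured TCP pose, the force and the opening at its end, in the units of the state.
- ctrl.sense(): the state, without advancing time (a new reading comes with each control period).
- ctrl.capture(name): name is "scene" or "top" or "wrist"; returns the picture (480x640x3 uint8, blue, green, red); there is no depth.
- ctrl.camera_model(name): a dict with "fovy" (degrees; the focal length in pixels is half the picture's height over the tangent of half this angle, whatever the lens; pixels are square), "cx", "cy" (the principal point, pixels), "dist" ([k1, k2, p1, p2, k3] as OpenCV has them; the pictures are not rectified), "rvec" (rotation vector, rad) and "tvec" (3), from world to camera coordinates, as OpenCV has them. Camera axes: x right, y down, z forward; pixel columns grow to the right and rows downward; lengths in mm; the calibration is good to about 2 mm. A picture is of the moment at which its call begins: read the wrist's pose just before it. camera_model takes no time and is no camera call; for the wrist camera it gives the pose at the moment of the call.
- ctrl.finish_job(): hands the job in, once; it reports no verdict.
Trained networks look in the newest picture that a camera, given by its name, has taken for a name from the list of things; names that differ only in an ending like _2 or _b are one class to them, and where a whole thing is asked for, a point or a joint stands for the part that bears it (a point fixed in the world has none). Each returns a list of dicts, best first, with "p" (0 to 1); they miss things now and then, are a little off and sometimes report something else, mostly with a low value. They report only what shows in the picture. A call takes as long as a camera call.
- ctrl.recognise(camera, label): "box" ([left, top, right, bottom] in pixels, round what is visible of it).
The state is a dict: "time_s": time; "joints": joint angles; "dq": joint speeds; "tau": joint torques, N m; "eef_pos": TCP position; "ee_rot": TCP orientation; "force": force on the tool from outside, world axes, zero at the start; "wrist_torque": the same for the moment, N m; "grip_width": opening from 0.0 (shut) to 1.0 (fully open).
Only numpy, scipy, OpenCV 4.12 (cv2) and the standard library are available. Lean on these libraries where they do the work, as an engineer would, in place of code of your own. Each camera call takes 0.05 s, during which the arm holds its last target. There are 200 camera calls.

## Working session

There is one attempt and no reset: what is moved stays moved. The work goes in short steps, Python scripts to look and compute and a tool call to move; the robot and the scene stay as the last step left them, time stands still between calls to the robot, and variables do not carry over. Pictures are saved under pics/ and viewed, on a budget of 10 in all, crops included, one or two more only if the job needs it, and the job is handed in when it is done.

Besides the shell and the picture viewer there is one more tool, called after ">>>" as name([rows], argument=value, ...), one row to a line, values as JSON. send_rows: Moves the arm, as the interface text tells. Its arguments: {"type":"object","properties":{"series":{"type":"array"},"force":{"type":"number"}},"required":["series"]}

```bash
mkdir -p pics; python3 - <<'E'
from rig import ctrl
import cv2,numpy as np
s=ctrl.sense();print(s['time_s'],s['eef_pos'],s['ee_rot'],s['grip_width'],ctrl.tcp_to_grasp)
ims=[]
for c in("scene","top"):
    im=ctrl.capture(c)
    cv2.imwrite(f'pics/{c}.png',im)
    m=ctrl.camera_model(c);print(c,m)
    for l in("knob_top","cup"):
        for d in ctrl.recognise(c,l)[:4]:
            print(l,np.round(d['box'],1),round(d['p'],2))
E
```

```text
0.0 [225.26040917 473.92962744 230.73183948] [ 2.10113318e-04  8.45396229e-01  5.34139296e-01 -6.19669410e-04] 1.0004249846298956 18.700000000000003
scene {'fovy': 53.5595930546, 'cx': 324.7176005784995, 'cy': 244.91837975408066, 'dist': array([-0.06137389,  0.        ,  0.        ,  0.        ,  0.        ]), 'rvec': array([ 1.80738125,  1.98288667, -0.6103673 ]), 'tvec': array([  97.03051599, -369.47956861, 1274.85517777])}
knob_top [173.5 213.8 202.8 237.9] 0.58
knob_top [171.  214.6 205.7 257.8] 0.57
cup [209.7 214.7 248.7 269.7] 0.84
top {'fovy': 57.43320590618078, 'cx': 323.80851037556886, 'cy': 243.41243658268613, 'dist': array([-0.08215819,  0.        ,  0.        ,  0.        ,  0.        ]), 'rvec': array([ 2.13073283, -2.11027198,  0.19162989]), 'tvec': array([-18.22862653, 572.95570463, 956.50290137])}
knob_top [442.9 209.8 467.6 233.3] 0.96
cup [403.5 260.6 447.2 294. ] 0.76
cup [439.8 209.2 469.2 233.1] 0.28
```

View pics/scene.png

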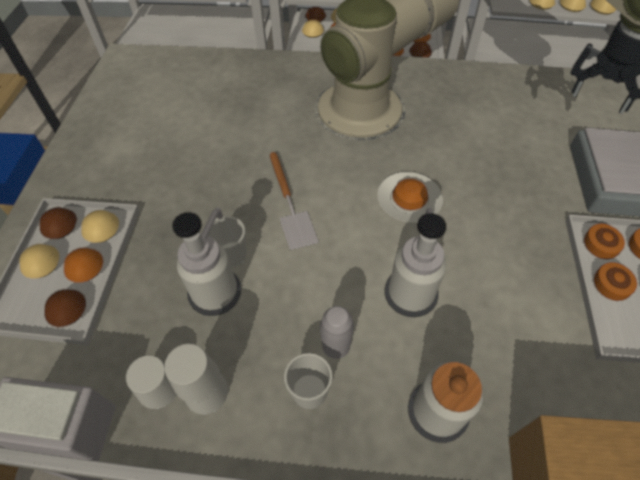

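View pics/top.png

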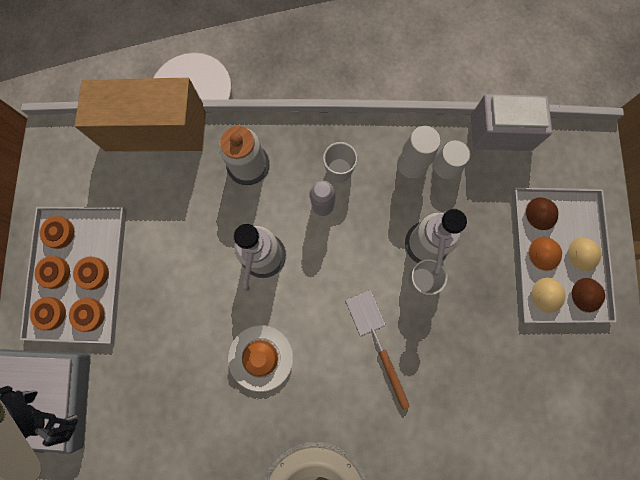

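The scene view shows black knobs at about (188,224) and (431,225); the top view shows them at (453,221) and (246,236). A cup stands under the spout of the first (scene 228,233; top 429,277). The second has only a plate with a bun near its spout, so the first is the pump to press.

```bash
cat > h.py <<'E'
import cv2,numpy as np
from scipy.spatial.transform import Rotation as R
from rig import ctrl
def onplane(m,uv,z):
    f=240/np.tan(np.radians(m['fovy']/2));K=np.array([[f,0,m['cx']],[0,f,m['cy']],[0,0,1]])
    p=cv2.undistortPoints(np.array([[uv]],float),K,np.array(m['dist']))[0,0]
    Rm=cv2.Rodrigues(np.array(m['rvec']))[0];c=-Rm.T@m['tvec'];d=Rm.T@[p[0],p[1],1]
    return c+d*(z-c[2])/d[2]
def rot(s):
    w,x,y,z=s['ee_rot'];return R.from_quat([x,y,z,w]).as_matrix()
def blob(im,uv,r=22,thr=45):
    u,v=map(int,uv);g=im[v-r:v+r,u-r:u+r].max(2)
    n,l,st,c=cv2.connectedComponentsWithStats((g<thr).astype(np.uint8))
    return [(np.round(c[i]+[u-r,v-r],1).tolist(),st[i].tolist()) for i in range(1,n) if st[i][4]>60]
E
python3 - <<'E'
from h import *
for c,uvs in(("top",[(455.2,221.5),(246,236)]),("scene",[(187.5,225),(431.5,226)])):
    m=ctrl.camera_model(c);im=cv2.imread(f'pics/{c}.png')
    for uv in uvs:
        print(c,np.round(onplane(m,uv,238),1),np.round(onplane(m,uv,230),1),blob(im,uv))
s=ctrl.sense();print(np.round(rot(s),3))
E
```

```text
top [ 583.1 -264.2  238. ] [ 585.  -266.6  230. ] [([453.8, 220.8], [9, 10, 25, 24, 467])]
top [551.2 133.1 238. ] [552.8 134.7 230. ] [([245.9, 235.9], [10, 10, 25, 25, 476])]
scene [ 592.1 -262.5  238. ] [ 586.6 -265.9  230. ] [([186.5, 224.5], [8, 10, 28, 24, 508])]
scene [559. 129. 238.] [553.  130.6 230. ] [([431.2, 225.6], [9, 10, 27, 24, 509])]
[[ 0.429  0.903 -0.   ]
 [ 0.903 -0.429 -0.   ]
 [-0.    -0.    -1.   ]]
```

>>> send_rows([
  [[0,0,-0.045,0,1],[0,0,-0.045,0,1],[-0.0284,0.0357,0,0,1],[-0.0284,0.0357,0,0,1],[-0.0284,0.0357,0,0,1],[-0.0284,0.0357,0,0,1],[-0.0284,0.0357,0,0,1],[-0.0284,0.0357,0,0,1],[-0.0284,0.0357,0,0,1],[-0.0284,0.0357,0,0,1]],
])

```text
time_s: 1.3
eef_pos: [386.2, 144.6, 321.5]
ee_rot: [0.0, 0.845, 0.534, 0.0]
force: [0.7, 0.7, 0.7]
grip_width: -0.0
```

>>> send_rows([
  [[-0.0284,0.0357,0,0,1],[-0.0284,0.0357,0,0,1],[-0.0284,0.0357,0,0,1],[-0.0284,0.0357,0,0,1],[-0.0284,0.0357,0,0,1],[-0.0284,0.0357,0,0,1],[-0.0284,0.0357,0,0,1],[0,0,0,0,1],[0,0,0,0,1],[0,0,0,0,1]],
])

```text
time_s: 2.3
eef_pos: [525.9, -139.6, 321.5]
ee_rot: [-0.0, 0.845, 0.534, 0.0]
force: [-0.2, 0.6, 0.2]
grip_width: -0.001
```

```bash
python3 - <<'E'
from h import *
s=ctrl.sense();print(s['time_s'],s['eef_pos'],s['force'],s['grip_width']);print(np.round(rot(s),3))
m=ctrl.camera_model("wrist");im=ctrl.capture("wrist");cv2.imwrite('pics/w1.png',im)
for d in ctrl.recognise("wrist","knob_top"):
    b=d['box'];uv=((b[0]+b[2])/2,(b[1]+b[3])/2);print(np.round(b),d['p'],np.round(onplane(m,uv,238),1))
P=np.array([[586.,-264,238],s['eef_pos']])
f=240/np.tan(np.radians(m['fovy']/2));print(cv2.projectPoints(P,m['rvec'],m['tvec'],np.array([[f,0,m['cx']],[0,f,m['cy']],[0,0,1]]),m['dist'])[0].round())
E
```

```text
2.3 [ 525.89265938 -139.63231176  321.53474279] [-0.1505629   0.62610819  0.23878041] -0.0011115692810220682
[[ 0.429  0.903  0.   ]
 [ 0.903 -0.429  0.   ]
 [ 0.     0.    -1.   ]]
[179. 377. 208. 408.] 0.72 [ 587.6 -268.9  238. ]
[[[198. 389.]]

 [[319. 300.]]]
```

View pics/w1.png

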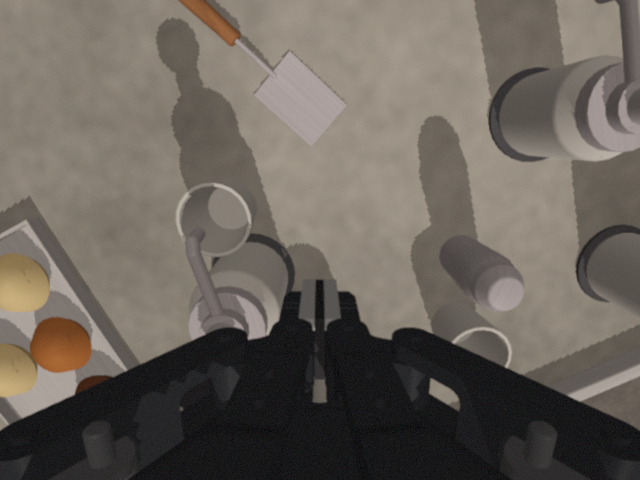

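The wrist view shows the cup at (214,218) and its spout leading to the target pump. The fingers hide the knob around (198,389), so I'll use the fixed-camera fix, where both views agree on (586,-264).

>>> send_rows([
  [[-0.0288,0.0359,0,0,1],[-0.0288,0.0359,0,0,1],[-0.0289,0.0359,0,0,1],[0,0,0,0,1],[0,0,0.035,0,1],[0,0,0.03,0,1],[0,0,0,0,1],[0,0,0,0,1]],
])

```text
time_s: 3.2
eef_pos: [586.5, -264.1, 257.9]
ee_rot: [0.001, 0.845, 0.535, 0.0]
force: [0.2, -0.9, 0.3]
grip_width: 0.001
```

```bash
python3 - <<'E'
from h import *
s=ctrl.sense();print(s['time_s'],s['eef_pos'],s['force'])
a=ctrl.capture("scene")[160:310,90:290];b=ctrl.capture("top")[140:290,350:550]
cv2.imwrite('pics/c1.png',cv2.resize(np.hstack([a,b]),(800,300),interpolation=cv2.INTER_CUBIC))
E
```

```text
3.2 [ 586.46786922 -264.06336072  257.9131997 ] [ 0.24675805 -0.87532429  0.29135439]
```

View pics/c1.png

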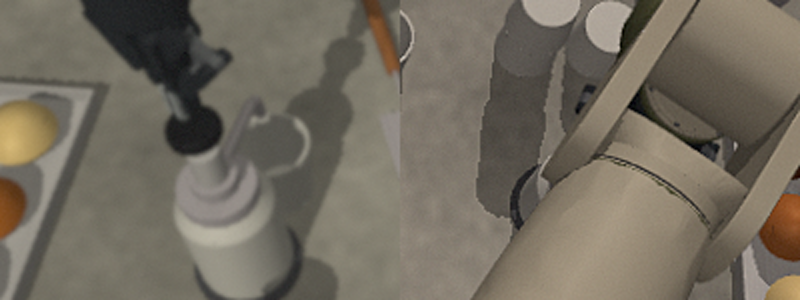

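The fingertips sit just above the knob (scene crop 180,118 against knob 194,128), as expected from 20 mm up. Now I'll press in stages.

>>> send_rows([
  [[0,0,0.008,0,1],[0,0,0.008,0,1],[0,0,0.006,0,1],[0,0,0.006,0,1],[0,0,0.005,0,1],[0,0,0.005,0,1],[0,0,0,0,1]],
])

```text
time_s: 4.0
eef_pos: [586.4, -264.9, 218.8]
ee_rot: [0.0, 0.845, 0.534, 0.0]
force: [-1.9, 1.3, 10.2]
grip_width: 0.0
```

>>> send_rows([
  [[0,0,0.004,0,1],[0,0,0.004,0,1],[0,0,0.002,0,1],[0,0,0,0,1],[0,0,0,0,1]],
])

```text
time_s: 4.5
eef_pos: [586.5, -265.0, 210.6]
ee_rot: [0.001, 0.845, 0.534, 0.001]
force: [-3.7, 3.2, 14.5]
grip_width: -0.001
```

>>> send_rows([
  [[0,0,0.002,0,1],[0,0,0.001,0,1],[0,0,0,0,1],[0,0,0,0,1]],
])

```text
time_s: 4.9
eef_pos: [586.6, -265.0, 208.0]
ee_rot: [0.002, 0.845, 0.534, 0.001]
force: [-4.1, 3.1, 16.4]
grip_width: 0.001
```

>>> send_rows([
  [[0,0,0.001,0,1],[0,0,0.001,0,1],[0,0,0,0,1],[0,0,0,0,1]],
])

```text
time_s: 5.3
eef_pos: [586.7, -265.1, 207.8]
ee_rot: [0.002, 0.845, 0.534, 0.001]
force: [-6.8, 5.5, 25.5]
grip_width: -0.001
```

It's at the hard stop: the last 2 mm commanded moved it only 0.2 mm, and the force rose to 25 N. Hold it, then lift straight up.

>>> send_rows([
  [[0,0,0,0,1],[0,0,0,0,1],[0,0,0,0,1],[0,0,0,0,1],[0,0,-0.006,0,1],[0,0,-0.008,0,1],[0,0,-0.01,0,1],[0,0,-0.015,0,1],[0,0,-0.03,0,1],[0,0,-0.04,0,1]],
])

```text
time_s: 6.3
eef_pos: [585.7, -264.6, 311.3]
ee_rot: [-0.002, 0.845, 0.534, -0.001]
force: [1.8, -1.2, 0.2]
grip_width: -0.002
```

>>> send_rows([
  [[0.0288,-0.0359,0,0,1],[0.0288,-0.0359,0,0,1],[0.0288,-0.0359,0,0,1],[0.0288,-0.0359,0,0,1],[0.0288,-0.0359,0,0,1],[0.0288,-0.0359,0,0,1],[0,0,0,0,1],[0,0,0,0,1],[0,0,0,0,1],[0,0,0,0,1]],
])

```text
time_s: 7.3
eef_pos: [466.3, -17.3, 311.8]
ee_rot: [-0.0, 0.846, 0.534, -0.0]
force: [0.3, -0.4, 0.2]
grip_width: 0.001
```

```bash
python3 - <<'E'
from h import *
s=ctrl.sense();print(s['time_s'],s['eef_pos'],s['force'])
for c,uv,o in(("scene",(187.5,225),(90,160)),("top",(455,221),(350,140))):
    im=ctrl.capture(c);print(c,blob(im,uv));old=cv2.imread(f'pics/{c}.png')
    for l in("cup",):print([(np.round(d['box'],1),d['p']) for d in ctrl.recognise(c,l)[:2]])
    x,y=o;cv2.imwrite(f'pics/{c}_end.png',cv2.resize(np.hstack([old[y:y+150,x:x+200],im[y:y+150,x:x+200]]),(800,300)))
a=[cv2.imread(f'pics/{c}_end.png') for c in("scene","top")];cv2.imwrite('pics/end.png',np.vstack(a))
E
```

```text
7.3 [466.30633939 -17.27073766 311.84981077] [ 0.34736335 -0.40294768  0.19331387]
scene [([186.5, 224.6], [8, 10, 28, 24, 504])]
[(array([210. , 219.5, 249. , 269.2]), 0.72)]
top [([453.8, 220.8], [9, 10, 25, 24, 467])]
[(array([405.5, 258.1, 447.5, 294.5]), 0.95)]
```

View pics/end.png

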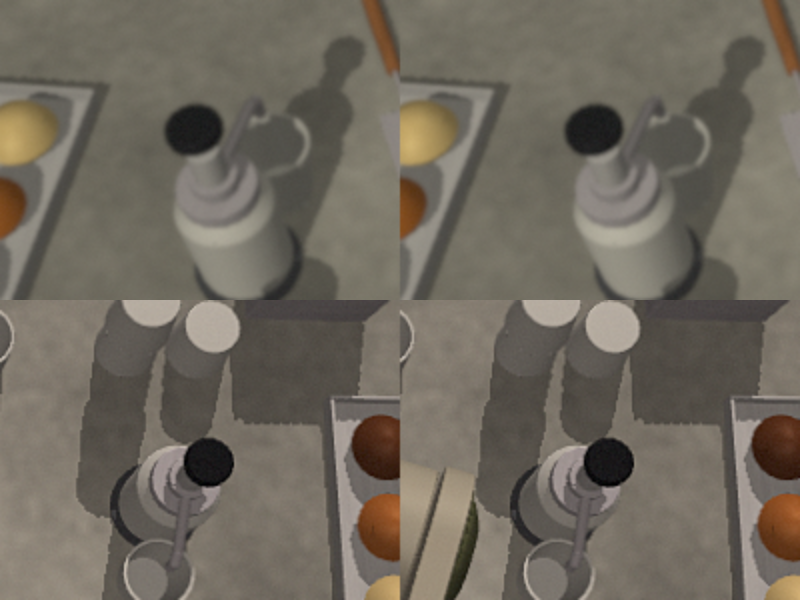

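Before (left) and after (right) match: the knob is back at scene (186.5,224.6) and top (453.8,220.8), and the cup hasn't moved. Handing in.

```bash
python3 -c "
from rig import ctrl
print(ctrl.finish_job())"
```

```text
the job is handed in; nothing more can be done
None
```

I pressed the knob of the pump over the cup, at about (586, -264) mm, with the shut fingertips, let it back up and handed the job in at about 7.5 s. `finish_job` gives no verdict, so the result rests on these checks:

- **Press:** the fingertips went through the soft stop and the stiff part to the hard second stop, at TCP z of about 208 mm. There the force rose from 16 to 25 N while the knob moved only 0.2 mm. I held it there for about 0.6 s or more.
- **Release:** I lifted straight up and moved the arm clear. The force reading fell back to about zero.
- **Final pictures:** the knob is back where it started in both views, to within 0.1 px. The cup is upright and looks unmoved.
- **Other pump:** I never moved the gripper down near it, but I did not measure its knob again at the end.

One check was no use: in the wrist view the fingers hid the knob. The network's match there was 5 mm off and looked doubtful, so I used the position from the two fixed cameras, which agreed with each other.

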